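Dock the optics tray and show the objective to the inspection camera

TASK

Gently push the grey tray along the roller track into the bay until it is up against the end stop. Then pick the microscope objective (the barrel with the tapered nose) out of the tray and hold it up in front of the inspection camera, its nose 90 mm from the camera's lens rim, centred on the camera's line of sight and looking straight into the lens, tilted as the camera is tilted. Finish while holding it there, still, in the air; leave the eyepiece in its place in the docked tray, do not touch the camera and leave the other things on the bench where they are.

Things in the scene. Friction and masses are not known exactly. Their poses are not given: they have to be found in the camera images.
- track: Roller track fixed on the bench, 164 mm wide (x), 450 mm long (y). Origin on the bench under its middle; z up. 15 free rollers lie across it, tops at z = 45 mm; the tray rolls along y. Guide rails at x = +-72 mm, tops at z = 56 mm. The +y half is the bay: black cheeks, tops at z = 62 mm, and an end stop. The -y end is open. The docked tray has its origin at y = +120 mm.
- bay_stop (a point): Middle of the face of the black end stop that closes the bay, at the height of the roller tops: 220 mm along y from the track's origin, 45 mm up. The stop's top is 85 mm above the bench. Axes as the track's.
- tray: Grey open tray, 124 mm (x, across the track) by 200 mm (y, along it), 35 mm high, walls and floor 4 mm. Origin at the centre of its underside; axes parallel to the track's. About 0.8 kg with contents; rolls with under 2 N, coasts a little. It starts 90 to 190 mm short of the stop. Two cradles at y = +-38 mm, each two V saddles 8 mm thick at x = +-20 mm with room for fingers between.
- objective_mid (a point): Microscope objective, in either cradle: barrel 30 mm across (x -32 to +24 mm), nose tapering to 16 mm at x = +42 mm (front lens), 22 mm stub behind to x = -38 mm. This point is on its axis midway between the saddles (grip here), 32 mm above the tray's underside. x axis: along the barrel to the nose, which in the tray points away from the robot, square to the track. 0.18 kg; roll is free.
- objective_front (a point): Front lens of the objective, centre of the tip of its nose, 42 mm ahead of objective_mid along its x axis. Axes as objective_mid.
- eyepiece_mid (a point): Eyepiece in the other cradle: plain tube 30 mm across with a wider flat black rubber eyecup (38 mm) at its far end, 72 mm long, no tapered nose. This point is on its axis midway between the saddles, 76 mm from the objective's; x axis along the tube. Stays in the tray.
- focus (a point): The point in the air where the nose tip must be: 90 mm in front of the lens rim on the camera's line of sight. Nothing is there to see. Axes are the camera head's: x points from here into the lens (the way the objective's x axis must point), y level, z square to both, roughly up. It is 0.20 to 0.28 m above the bench.
- lens_rim (a point): Centre of the front rim of the inspection camera's lens (black tube 44 mm across). The camera head, an aluminium block 50 x 55 x 55 mm on a steel post beyond the track, looks back towards the robot and downward. Axes as focus: x points into the lens.
- camera: Stand of the inspection camera, fixed: grey foot 130 x 150 x 16 mm, steel post 25 mm across and 0.35 m tall, 50 mm behind the origin. Origin on the bench under the tilt axis of the head, which is 285 mm up and 75 mm behind the lens rim; its -x axis points where the camera looks, seen from above.
- camera_head (a joint): Downward tilt of the camera head in rad: 0 is level, 0.4 looks 0.4 rad down. Stiff; not to be moved.
- cleaner: Bystander: small bottle of lens cleaner, 44 mm in diameter, 120 mm tall. Origin at the centre of its underside.
- dish: Bystander: shallow glass dish, 70 mm across, 25 mm high. Origin at the centre of its underside.
- driver_grip (a point): Bystander: screwdriver lying on the bench. This point is in its handle.
- adapter: Bystander: steel adapter ring, 48 mm across, 14 mm high. Origin at the centre of its underside.
- stub: Bystander: brass specimen stub, 36 mm across, 30 mm high. Origin at the centre of its underside.
Things that resemble listed ones, but are neither listed nor needed, are in the scene too. Leave any blue look-alike of the tray alone. What is shaped like the part that bears objective_mid but orange is not meant.

How it is judged:
By the outcome, as a careful person would: the job done as asked, in the order asked, and still so for the second after the job is handed in, while the arm keeps its last pose, push and grip.
It also fails if it takes over 48 s, if anything falls off the work surface, if the arm or the gripper's body presses on something with over 40 N, if the wrist force passes 120 N, or if a joint passes its speed limit or range.

ROBOT

A 6-joint arm with a two-finger parallel gripper is mounted at the origin on the work surface. World frame = base frame: x ahead of the robot, y to its left, z up, the work surface at z = 0. Lengths are in m, angles in rad, forces in N, time in s.
With the tool pointing down it reaches from about 0.325 to 0.85 m from the base axis. Payload 15.5 kg.
Tool frame: the origin (TCP) lies at the very end of the fingers, on their centre line; the grasp point (between the pads) lies 19 mm behind it (tcp_to_grasp is the distance from the TCP to the grasp point, in m); x points along the fingers, z is the direction in which the jaws open and shut, and the axes are right-handed (so a half turn about x gives the same grasp; the last joint's range is limited). The gripper opens to 91 mm and grips with 3 to 60 N. Pads are 32 mm wide; open, the fingers measure 118 mm over their backs; the gripper's body (76 mm by 178 mm) begins 60 mm behind the grasp point.
Start: joints at [-1.27, 0.494, 1.345, -0, 1.302, -0.096], TCP at [0.242, -0.576, 0.214] pointing down, gripper open.
Joint ranges: [-2.91, 2.91], [-0.82, 2.16], [0.22, 2.67], [-1.22, 4.37], [0.12, 2.79], [-3.08, 3.08]. Speed limits (rad/s): [1.89, 1.89, 2.57, 3.01, 3.01, 3.01].

INTERFACE

Orientations are given as a unit quaternion [x, y, z, w].
In Python, from plant import * gives the robot as it stands.
- The arm moves only by the tool send_rows, never from a script. Its argument "deltas" is a list that holds one entry, the list of rows, each a list of 4 numbers: the shift along the tool's x, y, z in mm, then the turn about the tool's x in rad. In form: [[[x, y, z, turn], ...]]. A call has 1 to 12 rows; each row is the pose to reach, as a shift and turn from the pose commanded when the call began, along the tool's axes at that moment; what a row does not reach only later rows make up. A row lasts 1/8 s, in which the tool goes at most 62.5 mm and 10.7 degrees, less where a joint would pass 70% of its speed; a pose out of reach is approached as far as the arm can. A call with a gripper value outside its range is refused whole. "hand" is the finger opening in mm, from 0 to 91.2, set as the call begins (left out, the last holds). The fingers move at their own pace and stop on an object; "newtons" is the grip in N (left out, the last holds). Time passes only in rows, so rows that repeat a pose let the fingers close. It gives the time, the measured TCP pose, the force and the opening at its end, in the units of the state.
- read_state(): the state, without advancing time (a new reading comes with each control period).
- capture(name): name is "side" or "top"; returns the picture (384x512x3 uint8, red, green, blue); there is no depth.
- calibration(name): a dict with "K" (3x3 intrinsics, pixels), "R" (3x3) and "t" (3): a world point X has camera coordinates R X + t. Camera axes: x right, y down, z forward; pixel columns grow to the right and rows downward; lengths in m; the calibration is good to about 2 mm. A picture is of the moment at which its call begins. calibration takes no time and is no camera call.
- hand_in(): hands the job in, once; it reports no verdict.
Trained networks look in the newest picture that a camera, given by its name, has taken for a name from the list of things; names that differ only in an ending like _2 or _b are one class to them, and where a whole thing is asked for, a point or a joint stands for the part that bears it (a point fixed in the world has none). Each returns a list of dicts, best first, with "conf" (0 to 1); they miss things now and then, are a little off and sometimes report something else, mostly with a low value. They report only what shows in the picture. A call takes as long as a camera call. They do not tell look-alikes from the thing itself.
- recognise(name, camera): "box" ([left, top, right, bottom] in pixels, round what is visible of it).
- landmark_of(name, camera): "centre" ([column, row] in pixels: a listed point, or the origin of a listed thing).
The state is a dict: "clock": time; "qpos": joint angles; "joint_vel": joint speeds; "joint_torque": joint torques, N m; "ee_pos": TCP position; "ee_rot": TCP orientation; "wrist_force": force on the tool from outside, world axes, zero at the start; "wrist_torque": the same for the moment, N m; "opening": opening from 0.0 (shut) to 1.0 (fully open).
Only numpy, scipy, OpenCV 4.12 (cv2) and the standard library are available. Lean on these libraries where they do the work, as an engineer would, in place of code of your own. Each camera call takes 0.05 s, during which the arm holds its last target. There are 200 camera calls.

## Working session

There is one attempt and no reset: what is moved stays moved. The work goes in short steps, Python scripts to look and compute and a tool call to move; the robot and the scene stay as the last step left them, time stands still between calls to the robot, and variables do not carry over. Pictures are saved under pics/ and viewed, about 8 in all and at most 12, crops included, and the job is handed in when it is done.

Besides the shell and the picture viewer there is one more tool, called as name(argument=value, ...) on one line, values as JSON. send_rows: Moves the arm, as the interface text tells. Its arguments: {"type":"object","properties":{"deltas":{"type":"array"},"hand":{"type":"number"},"newtons":{"type":"number"}},"required":["deltas"]}

```bash
ls; mkdir -p pics; cat > h.py <<'E'
from plant import *
import numpy as np, cv2
from scipy.spatial.transform import Rotation as Rn
def cal(n):
    c=calibration(n); return [np.array(c[k],float) for k in ("K","R","t")]
def proj(X,n):
    K,R,t=cal(n); p=K@(R@np.array(X,float)+t); return p[:2]/p[2]
def ray(px,n):
    K,R,t=cal(n); d=R.T@np.linalg.solve(K,[px[0],px[1],1.]); return -R.T@t,d/np.linalg.norm(d)
def onz(px,n,z):
    o,d=ray(px,n); return o+d*(z-o[2])/d[2]
def tri(a,b):
    o1,d1=ray(a,"side");o2,d2=ray(b,"top")
    s=np.linalg.lstsq(np.c_[d1,-d2],o2-o1,rcond=None)[0]
    p,q=o1+s[0]*d1,o2+s[1]*d2
    return (p+q)/2,np.linalg.norm(p-q)
def save(n,f): 
    im=capture(n); cv2.imwrite("pics/"+f,cv2.cvtColor(np.asarray(im),cv2.COLOR_RGB2BGR)); return im
E
python3 - <<'E'
from h import *
np.set_printoptions(precision=3,suppress=True)
a=save("side","s0.png");b=save("top","t0.png")
cv2.imwrite("pics/both.png",cv2.cvtColor(np.vstack([a,b])[:, :],cv2.COLOR_RGB2BGR))
for n in ("side","top"):
    K,R,t=cal(n);print(n,K[0,0],-R.T@t,R[2])
names="track bay_stop tray objective_mid objective_front eyepiece_mid focus lens_rim camera".split()
for m in names:
    r={}
    for n in ("side","top"):
        r[n]=landmark_of(m,n)
        print(m,n,[(np.round(x["centre"]),round(x["conf"],2)) for x in r[n][:3]])
    if r["side"] and r["top"]: print("   ",*tri(r["side"][0]["centre"],r["top"][0]["centre"]))
s=read_state();print(s["clock"],s["ee_pos"],s["ee_rot"],s["wrist_force"])
E
```

```text
pics
side 465.30644925148545 [0.365 1.013 1.059] [ 0.112 -0.754 -0.647]
top 347.7590053160558 [ 0.412 -0.001  1.094] [ 0.114 -0.019 -0.993]
track side [(array([253., 237.]), 0.87)]
track top [(array([262., 200.]), 0.64)]
    [ 0.509 -0.034 -0.022] 0.0006575080896718587
bay_stop side [(array([242., 278.]), 0.81)]
bay_stop top [(array([189., 201.]), 0.68)]
    [0.504 0.189 0.04 ] 0.0037040301900571862
tray side [(array([328., 200.]), 0.95), (array([255., 210.]), 0.76)]
tray top [(array([281., 198.]), 0.62), (array([330., 271.]), 0.6)]
    [ 0.394 -0.063  0.173] 0.2082076318790919
objective_mid side [(array([206., 213.]), 0.71), (array([256., 198.]), 0.58)]
objective_mid top [(array([294., 195.]), 0.82), (array([274., 152.]), 0.77), (array([280., 198.]), 0.47)]
    [ 0.602 -0.122 -0.014] 0.1590679488016076
objective_front side [(array([206., 224.]), 0.7), (array([244., 194.]), 0.68)]
objective_front top [(array([130., 221.]), 0.71), (array([296., 185.]), 0.5)]
    [0.504 0.278 0.329] 0.1392063451656156
eyepiece_mid side [(array([256., 214.]), 0.63)]
eyepiece_mid top [(array([187., 202.]), 0.65), (array([269., 194.]), 0.57)]
    [0.479 0.154 0.258] 0.003970781886310268
focus side []
focus top []
lens_rim side [(array([167., 189.]), 0.96)]
lens_rim top [(array([212., 100.]), 0.72)]
    [0.733 0.094 0.253] 0.008566832638341949
camera side [(array([154., 247.]), 0.95)]
camera top [(array([220., 111.]), 0.56)]
    [0.793 0.099 0.016] 0.0020507769606114812
1.0 [ 0.242 -0.576  0.214] [ 0.392  0.589 -0.392  0.589] [-0.801 -0.337 -0.05 ]
```

View pics/s0.png

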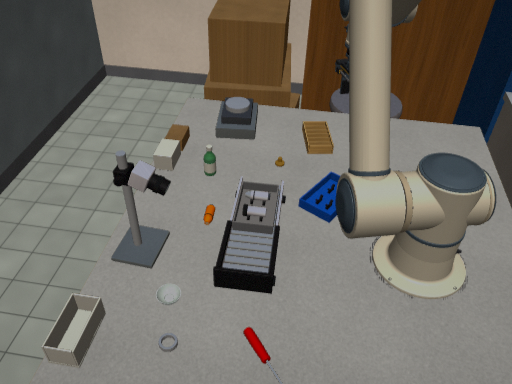

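View pics/t0.png

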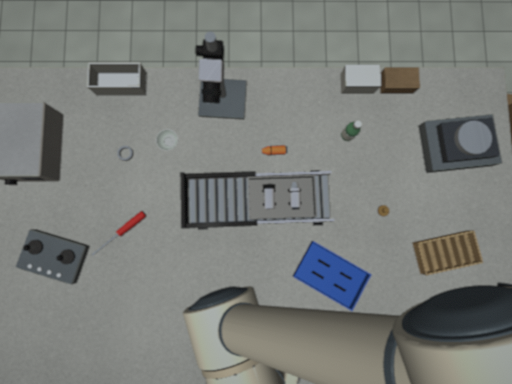

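Side: camera head (150,178) with lens at (167,187). The grey tray is at (256,208) with two pale barrels at (257,196) and (255,211). The orange look-alike is at (209,214) and the blue tray at (327,195). Top: barrels are at (269,195) and (295,195), and the orange one at (274,150). A crop will settle which is the objective.

```bash
python3 - <<'E'
import cv2,numpy as np
s=cv2.imread("pics/s0.png");t=cv2.imread("pics/t0.png")
a=cv2.resize(s[170:295,205:300],None,fx=4,fy=4,interpolation=cv2.INTER_CUBIC)
b=cv2.resize(t[165:235,240:335],(400,295),interpolation=cv2.INTER_CUBIC)
c=cv2.resize(t[25:125,190:250],(180,300),interpolation=cv2.INTER_CUBIC)
d=cv2.resize(s[145:205,110:180],(220,190),interpolation=cv2.INTER_CUBIC)
o=np.zeros((600,800,3),np.uint8)
o[:500,:380]=a;o[:295,390:790]=b;o[300:600,390:570]=c;o[300:490,575:795]=d
cv2.imwrite("pics/crop.png",o)
E
```

```text
(no output)
```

View pics/crop.png

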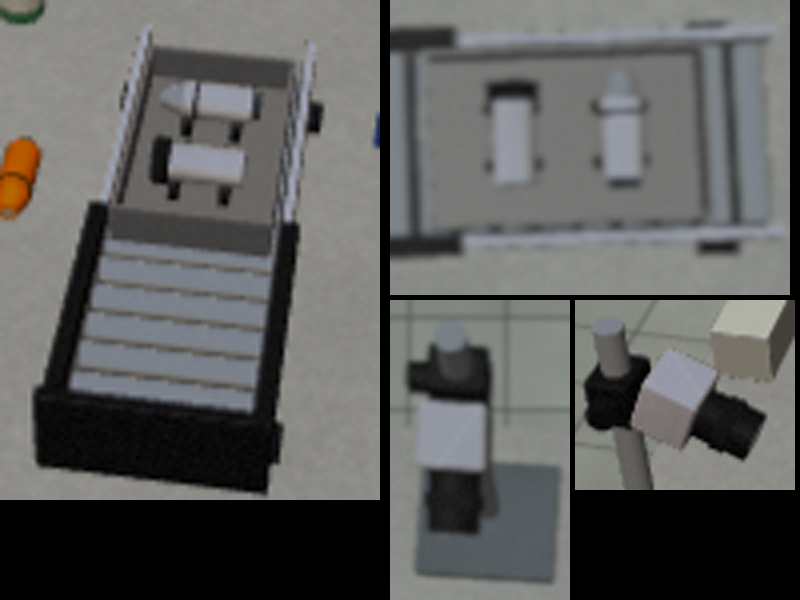

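The objective is the barrel at top (295,195) / side (257,196), with the nose tapering away from the robot. The barrel with the black cup at (269,195) is the eyepiece. The tool always points down, so I'll have to get the tilt by swivelling the barrel in a light grip. Next I'll refine the geometry.

```bash
python3 - <<'E'
from h import *
np.set_printoptions(precision=4,suppress=True)
T=lambda x,y:((x-390)/4.21+240,y/4.21+165)
S=lambda x,y:(x/4+205,y/4+170)
for p in [(455,37),(775,30),(460,243),(783,232)]: print("rail top",onz(T(*p),"top",.056))
print("rail side ends L,R",onz(S(148,28),"side",.056),onz(S(311,42),"side",.056))
print("stop top corners side",onz(S(35,388),"side",.085),onz(S(278,425),"side",.085))
print("tray rim side far corners",onz(S(148,48),"side",.08),onz(S(297,62),"side",.08))
print("objective axis top",onz(T(620,78),"top",.077),onz(T(623,184),"top",.077)," side nose",onz(S(163,95),"side",.077),"tail",onz(S(258,108),"side",.077))
print("eyep",onz(T(512,85),"top",.077),onz(T(512,183),"top",.077))
# camera
C=lambda x,y:((x-390)/3+190,(y-300)/3+25)
D=lambda x,y:((x-575)/220*70+110,(y-300)/190*60+145)
print("foot corners", [onz(C(*p),"top",.016) for p in [(490+70,462),(417,575),(552,582)]])
print("post top side/top",tri(D(608,326),C(452,335)),onz(D(608,326),"side",.35),onz(C(452,335),"top",.35))
print("rim",tri(D(752,432),C(454,530)))
for n in ("side","top"):
  for m in ("lens_rim","camera","camera_head"):
    print(n,m,[(np.round(x["centre"],1),round(x["conf"],2)) for x in landmark_of(m,n)[:2]])
E
```

```text
rail top [ 0.5819 -0.0136  0.056 ]
rail top [ 0.5856 -0.2442  0.056 ]
rail top [ 0.4347 -0.0159  0.056 ]
rail top [ 0.4405 -0.2451  0.056 ]
rail side ends L,R [ 0.5826 -0.2388  0.056 ] [ 0.4409 -0.2461  0.056 ]
stop top corners side [0.5818 0.2007 0.085 ] [0.4149 0.203  0.085 ]
tray rim side far corners [ 0.5726 -0.1823  0.08  ] [ 0.4476 -0.1873  0.08  ]
objective axis top [ 0.5486 -0.1289  0.077 ] [ 0.4741 -0.1294  0.077 ]  side nose [ 0.5504 -0.1282  0.077 ] tail [ 0.4721 -0.1266  0.077 ]
eyep [ 0.5442 -0.053   0.077 ] [ 0.4755 -0.0521  0.077 ]
foot corners [array([0.8993, 0.0118, 0.016 ]), array([0.7739, 0.1644, 0.016 ]), array([0.7658, 0.021 , 0.016 ])]
post top side/top (array([0.8476, 0.0886, 0.3497]), np.float64(0.0015880066097102932)) [0.8464 0.0895 0.35  ] [0.8483 0.0887 0.35  ]
rim (array([0.7299, 0.0967, 0.2611]), np.float64(0.00022665767253058264))
side lens_rim [(array([167.4, 188.8]), 0.96)]
side camera [(array([153.6, 247. ]), 0.95)]Traceback (most recent call last):
  File "<stdin>", line 19, in <module>
ValueError: it knows: adapter, bay_stop, camera, cleaner, dish, driver_grip, eyepiece_mid, focus, lens_rim, objective_front, objective_mid, stub, track, tray
```

send_rows(deltas=[[[0,20,-10,0.02],[0,60,-30,0.06],[0,112,-57,0.11],[0,168,-85,0.17],[0,224,-113,0.23],[0,280,-141,0.29],[0,330,-167,0.34],[30,360,-182,0.376],[80,371,-188,0.376],[115,371,-188,0.376],[140,371,-188,0.376],[150,371,-188,0.376]]], hand=0, newtons=10)

```text
clock: 2.6
ee_pos: [0.5106, -0.2593, 0.0627]
ee_rot: [0.495, 0.506, -0.495, 0.505]
wrist_force: [-1.3, 0.1, -0.1]
opening: 0.005
```

```bash
python3 - <<'E'
from h import *
np.set_printoptions(precision=4,suppress=True)
s=read_state();print(s["clock"],s["ee_pos"],s["wrist_force"],s["opening"],s["qpos"])
print(Rn.from_quat(s["ee_rot"]).as_matrix())
# camera overlay candidates
im={"side":cv2.imread("pics/s0.png"),"top":cv2.imread("pics/t0.png")}
box={"side":(105,140,180,210),"top":(190,25,250,125)}
def draw(n,yaw,til,o):
    x0,y0,x1,y1=box[n];f=6 if n=="side" else 5
    a=cv2.resize(im[n][y0:y1,x0:x1],None,fx=f,fy=f,interpolation=cv2.INTER_CUBIC)
    ch=np.array([np.cos(yaw),np.sin(yaw),0]);ax=np.array([*(np.cos(til)*ch[:2]),np.sin(til)]);yy=np.cross([0,0,1],ch);zz=np.cross(ax,yy)
    ti=np.array([*o,.285]);rim=ti-.075*ax
    P=lambda X:tuple(int(v) for v in ((proj(X,n)-[x0-.5,y0-.5])*f))
    for d,c in((0,(0,0,255)),(.03,(0,255,255))):
        pts=[P(rim+d*ax+.022*(np.cos(k)*yy+np.sin(k)*zz)) for k in np.linspace(0,6.28,25)]
        for p,q in zip(pts,pts[1:]): cv2.line(a,p,q,c,1)
    cv2.line(a,P(rim),P(ti),(0,255,0),1)
    cv2.circle(a,P([*(np.array(o)+.05*ch[:2]),.35]),4,(255,0,0),1)
    return a
o=np.zeros((600,800,3),np.uint8)
O=(.7976,.0915)
a=draw("side",-.06,.33,O);b=draw("top",-.06,.33,O);
a=a[:300];o[:300,:450]=a;o[300:600,:450]=draw("side",-.06,.45,O)[:300];o[:500,460:760]=b
cv2.imwrite("pics/cam.png",o)
E
```

```text
2.6 [ 0.5106 -0.2593  0.0627] [-1.3374  0.1316 -0.1061] 0.004556759685457356 [-0.5742  0.6091  1.6298  0.      0.9045  0.9757]
[[-0.0015  0.9998  0.0209]
 [ 0.001   0.0209 -0.9998]
 [-1.     -0.0015 -0.001 ]]
```

View pics/cam.png

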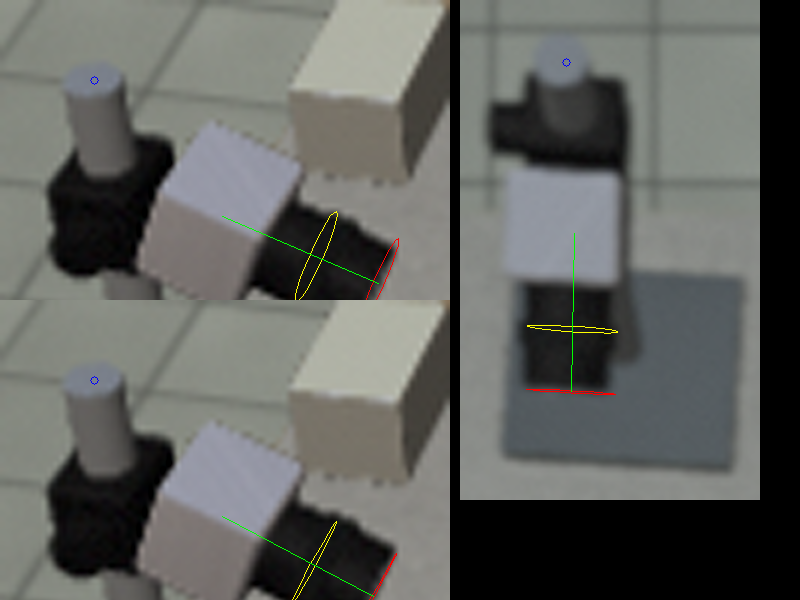

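The overlay fits a tilt of about 0.45 (tube slope and rim match in the side view) and a yaw of −0.06 to −0.08. I'll push the tray now.

send_rows(deltas=[[[0,0,-15,0],[0,0,-32,0],[0,0,-45,0],[0,0,-51,0],[0,0,-56,0],[0,0,-61,0],[0,0,-66,0],[0,0,-72,0],[0,0,-78,0],[0,0,-84,0],[0,0,-90,0],[0,0,-96,0]]])

```text
clock: 4.1
ee_pos: [0.509, -0.1633, 0.0639]
ee_rot: [0.495, 0.505, -0.495, 0.505]
wrist_force: [-0.5, -2.0, 1.8]
opening: 0.003
```

send_rows(deltas=[[[0,0,-7,0],[0,0,-14,0],[0,0,-21,0],[0,0,-28,0],[0,0,-35,0],[0,0,-42,0],[0,0,-49,0],[0,0,-56,0],[0,0,-63,0],[0,0,-70,0],[0,0,-77,0],[0,0,-84,0]]])

```text
clock: 5.6
ee_pos: [0.5073, -0.0792, 0.0639]
ee_rot: [0.495, 0.505, -0.495, 0.505]
wrist_force: [-0.6, -1.4, 1.1]
opening: 0.003
```

send_rows(deltas=[[[0,0,-6,0],[0,0,-12,0],[0,0,-18,0],[0,0,-23,0],[0,0,-28,0],[0,0,-32,0],[0,0,-36,0],[0,0,-40,0],[0,0,-43,0],[0,0,-46,0],[0,0,-48,0],[0,0,-50,0]]])

```text
clock: 7.1
ee_pos: [0.5063, -0.0296, 0.0639]
ee_rot: [0.495, 0.505, -0.495, 0.505]
wrist_force: [-0.4, -1.0, 1.0]
opening: 0.006
```

```bash
python3 - <<'E'
from h import *
s=read_state();print(s["clock"],s["ee_pos"],s["wrist_force"])
a=save("side","s1.png");b=save("top","t1.png")
o=np.zeros((600,800,3),np.uint8)
o[:500,:380]=cv2.resize(a[170:295,205:300],None,fx=4,fy=4,interpolation=cv2.INTER_CUBIC)
o[:368,390:790]=cv2.resize(b[160:240,175:262],(400,368),interpolation=cv2.INTER_CUBIC)
cv2.imwrite("pics/p1.png",o[:,:,::-1])
E
```

```text
7.1 [ 0.50628486 -0.02962767  0.06390538] [-0.44712929 -1.02759061  0.96590269]
```

View pics/p1.png

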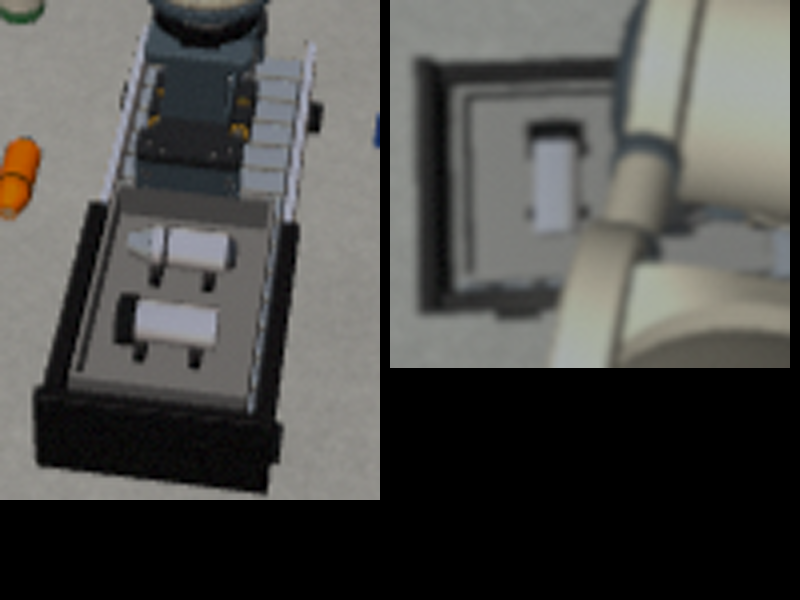

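The tray is nearly home, with a gap of about 10–20 mm between its front wall (top crop x≈455) and the stop. I'll keep pushing slowly until the force rises.

send_rows(deltas=[[[0,0,-2,0],[0,0,-4,0],[0,0,-6,0],[0,0,-8,0],[0,0,-10,0],[0,0,-11,0],[0,0,-12,0],[0,0,-13,0]]])

```text
clock: 8.2
ee_pos: [0.506, -0.0167, 0.0639]
ee_rot: [0.495, 0.505, -0.495, 0.505]
wrist_force: [-0.1, -0.7, -0.2]
opening: 0.01
```

send_rows(deltas=[[[0,0,-1,0],[0,0,-2,0],[0,0,-3,0],[0,0,-4,0]]])

```text
clock: 8.7
ee_pos: [0.506, -0.0147, 0.064]
ee_rot: [0.494, 0.505, -0.495, 0.506]
wrist_force: [-3.3, -32.3, -0.7]
opening: 0.006
```

send_rows(deltas=[[[0,0,2,0],[0,0,5,0],[0,0,12,0],[0,0,25,0],[-40,0,50,0],[-95,0,90,0],[-110,0,140,0],[-110,0,180,0],[-110,0,200,0],[-110,0,200,0]]], hand=50)

```text
clock: 9.95
ee_pos: [0.5098, -0.2132, 0.1735]
ee_rot: [0.495, 0.505, -0.495, 0.504]
wrist_force: [-0.9, 0.4, -0.4]
opening: 0.549
```

```bash
python3 - <<'E'
from h import *
np.set_printoptions(precision=4,suppress=True)
s=read_state();print(s["clock"],s["ee_pos"],s["wrist_force"],s["opening"])
print(Rn.from_quat(s["ee_rot"]).as_matrix())
a=save("side","s2.png");b=save("top","t2.png")
o=np.zeros((600,800,3),np.uint8)
o[:540,:420]=cv2.resize(a[205:295,210:280],(420,540),interpolation=cv2.INTER_CUBIC)
o[:360,430:790]=cv2.resize(b[168:236,178:246],(360,360),interpolation=cv2.INTER_CUBIC)
cv2.imwrite("pics/p2.png",o[:,:,::-1])
for n in ("side","top"):
  for m in ("objective_mid","objective_front","eyepiece_mid"):
    print(n,m,[(np.round(x["centre"],1),round(x["conf"],2),onz(x["centre"],n,.077)) for x in landmark_of(m,n)[:3]])
E
```

```text
9.95 [ 0.5098 -0.2132  0.1735] [-0.8783  0.3758 -0.3737] 0.5490956567984211
[[-0.0006  0.9998  0.0192]
 [ 0.0006  0.0192 -0.9998]
 [-1.     -0.0006 -0.0006]]
side objective_mid [(array([207.3, 215.6]), 0.6, array([ 0.649 , -0.0037,  0.077 ])), (array([248.2, 236.5]), 0.5, array([0.5101, 0.0618, 0.077 ])), (array([210.7, 172.1]), 0.25, array([ 0.6885, -0.2191,  0.077 ]))]
side objective_front [(array([234.3, 235. ]), 0.76, array([0.5514, 0.0632, 0.077 ])), (array([205.2, 224.9]), 0.6, array([0.6457, 0.0374, 0.077 ]))]
side eyepiece_mid [(array([246.8, 254.6]), 0.82, array([0.5021, 0.1328, 0.077 ]))]
top objective_mid [(array([231.3, 198.5]), 0.65, array([0.5056, 0.0581, 0.077 ])), (array([272.5, 151. ]), 0.53, array([ 0.647 , -0.0648,  0.077 ]))]
top objective_front [(array([231.3, 185.7]), 0.8, array([0.5434, 0.0581, 0.077 ])), (array([261.8, 149.9]), 0.59, array([ 0.6505, -0.0329,  0.077 ])), (array([121.1, 152.7]), 0.22, array([0.6441, 0.3837, 0.077 ]))]
top eyepiece_mid [(array([207.8, 198.6]), 0.75, array([0.5058, 0.1268, 0.077 ]))]
```

View pics/p2.png

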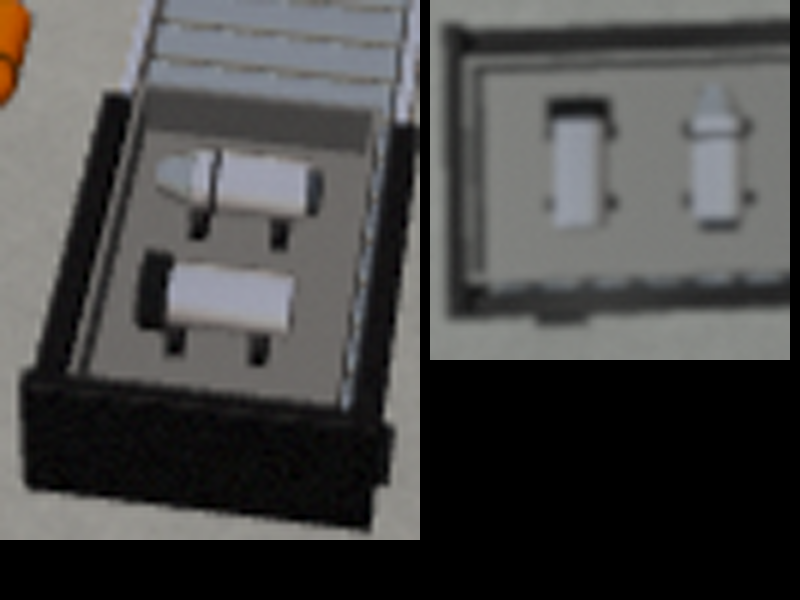

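The tray is docked: it took 32 N against the stop, and the gap is closed in both views. The objective is at about (0.507, 0.060), with its saddles at top crop rows 128 and 198. Moving over and down now.

send_rows(deltas=[[[0,0,-25,0],[0,0,-70,0],[0,0,-125,0],[0,2,-180,0],[0,2.5,-230,0],[15,2.5,-262,0],[40,2.5,-273.5,0],[65,2.5,-273.5,0],[85,2.5,-273.5,0],[98,2.5,-273.5,0],[106,2.5,-273.5,0],[106,2.5,-273.5,0]]])

```text
clock: 11.85
ee_pos: [0.5069, 0.0608, 0.0678]
ee_rot: [0.495, 0.505, -0.495, 0.505]
wrist_force: [0.4, -0.1, 0.4]
opening: 0.546
```

send_rows(deltas=[[[0,0,0,0],[0,0,0,0],[0,0,0,0],[0,0,0,0]]], hand=20, newtons=5)

```text
clock: 12.35
ee_pos: [0.5069, 0.06, 0.0684]
ee_rot: [0.494, 0.505, -0.495, 0.506]
wrist_force: [-2.6, -10.6, 3.3]
opening: 0.383
```

send_rows(deltas=[[[0,0,0,0],[0,0,0,0]]])

```text
clock: 12.6
ee_pos: [0.5069, 0.06, 0.0684]
ee_rot: [0.494, 0.505, -0.495, 0.506]
wrist_force: [-1.7, -10.1, 3.3]
opening: 0.384
```

```bash
python3 - <<'E'
from h import *
s=read_state();print(s["clock"],s["ee_pos"],s["wrist_force"],s["wrist_torque"],s["opening"]*91.2)
a=save("side","s3.png")
cv2.imwrite("pics/p3.png",cv2.resize(a[190:290,205:285],None,fx=6,fy=6,interpolation=cv2.INTER_CUBIC)[:,:,::-1])
E
```

```text
12.6 [0.5068576  0.05998038 0.06839526] [ -1.73242448 -10.14703948   3.29359076] [-1.87063548  0.38113967 -0.02255016] 35.04975258491294
```

View pics/p3.png

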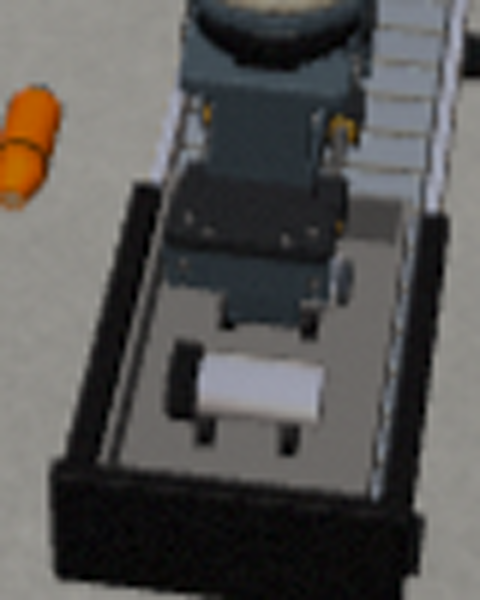

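send_rows(deltas=[[[0,0,0,0],[0,0,0,0],[0,0,2.5,0],[0,0,2.5,0]]], hand=50)

```text
clock: 13.15
ee_pos: [0.5068, 0.0582, 0.068]
ee_rot: [0.495, 0.505, -0.495, 0.505]
wrist_force: [-5.0, -0.7, 3.4]
opening: 0.547
```

send_rows(deltas=[[[0,0,0,0],[0,0,0,0],[0,0,0,0],[0,0,0,0]]], hand=20)

```text
clock: 13.65
ee_pos: [0.5066, 0.0577, 0.0679]
ee_rot: [0.494, 0.505, -0.495, 0.505]
wrist_force: [-6.1, -7.0, 5.2]
opening: 0.336
```

send_rows(deltas=[[[0,-0.5,0.7,0],[0,-1,1.2,0],[0,-1,1.2,0],[0,-1,1.2,0]]], newtons=10)

```text
clock: 14.15
ee_pos: [0.5063, 0.0571, 0.068]
ee_rot: [0.495, 0.505, -0.495, 0.505]
wrist_force: [-1.3, -0.1, 4.7]
opening: 0.326
```

send_rows(deltas=[[[-2,0,0,0],[-5,0,0,0],[-10,0,0,0],[-18,0,0,0],[-30,0,0,0],[-44,0,0,0],[-56,0,0,0],[-64,0,0,0],[-70,0,0,0],[-70,0,0,0]]], newtons=15)

```text
clock: 15.4
ee_pos: [0.5061, 0.0571, 0.1382]
ee_rot: [0.495, 0.505, -0.495, 0.505]
wrist_force: [-0.8, -0.3, -2.0]
opening: 0.325
```

```bash
python3 - <<'E'
from h import *
np.set_printoptions(precision=4,suppress=True)
s=read_state();print(s["clock"],s["ee_pos"],s["wrist_force"],s["wrist_torque"],s["opening"]*91.2)
a=save("side","s4.png");b=save("top","t4.png")
p=s["ee_pos"]; print(proj(p,"side"),proj(p,"top"))
o=np.zeros((600,800,3),np.uint8)
o[:600,:480]=cv2.resize(a[180:280,205:285],None,fx=6,fy=6,interpolation=cv2.INTER_CUBIC)
# camera head detail from the clean first pictures
t0=cv2.imread("pics/t0.png")[:,:,::-1];s0=cv2.imread("pics/s0.png")[:,:,::-1]
o[:336,490:790]=cv2.resize(t0[48:104,192:242],None,fx=6,fy=6,interpolation=cv2.INTER_CUBIC)
o[340:600,490:790]=cv2.resize(s0[158:197,127:172],(300,260),interpolation=cv2.INTER_CUBIC)
g=o.astype(float)/255; o[:,485:]=(255*g[:,485:]**.6).astype(np.uint8)
cv2.imwrite("pics/p4.png",o[:,:,::-1])
for m in ("objective_mid","objective_front"): print(m,[(np.round(x["centre"],1),round(x["conf"],2)) for x in landmark_of(m,"side")[:3]])
E
```

```text
15.4 [0.5061 0.0571 0.1382] [-0.7696 -0.2565 -1.986 ] [ 0.0014 -0.0357 -0.0199] 29.68153624494026
[250.1996 220.5048] [230.358  196.2651]
objective_mid [(array([250.2, 219. ]), 0.61), (array([207.7, 215.7]), 0.46)]
objective_front [(array([206.4, 221.8]), 0.67)]
```

View pics/p4.png

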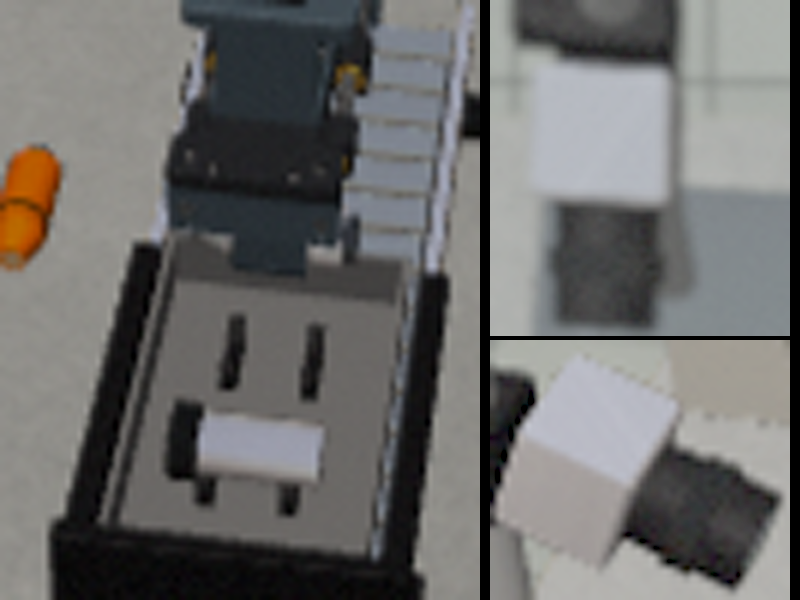

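The objective is held and lifted: weight is 2 N, opening 29.7 mm, its cradle is empty and the eyepiece is in place. Next I'll fit the camera head to its block corners.

```bash
python3 - <<'E'
from h import *
from scipy.optimize import least_squares
np.set_printoptions(precision=4,suppress=True)
B={(1,-1,1):(190,68),(-1,-1,1):None}
# keys: (x: -1 front(lens side), +1 back; y; z)
side={(-1,-1,1):(190,68),(1,-1,1):(95,15),(-1,1,1):(138,147),(1,1,1):(35,95),(-1,1,-1):(113,227),(1,1,-1):(7,170)}
top={(1,1,1):(45,62),(1,-1,1):(182,66),(-1,-1,1):(178,200),(-1,1,1):(40,194)}
S=lambda p:np.array(p)/6.667+[126.5,157.5]
T=lambda p:np.array(p)/6+[191.5,47.5]
C={n:cal(n) for n in("side","top")}
def pr(X,n):
    K,R,t=C[n];p=K@(R@X+t);return p[:2]/p[2]
def frame(yaw,til):
    ch=np.array([np.cos(yaw),np.sin(yaw),0]);ax=np.cos(til)*ch+[0,0,np.sin(til)];yy=np.array([-np.sin(yaw),np.cos(yaw),0]);return ch,ax,yy,np.cross(ax,yy)
def geo(p):
    ch,ax,yy,zz=frame(p[2],p[3]);ti=np.array([p[0],p[1],.285]);return ch,ax,yy,zz,ti,ti-.075*ax
def res(p):
    ch,ax,yy,zz,ti,rim=geo(p);r=[];c=ti+p[4]*ax+p[6]*yy+p[5]*zz
    off={"side":p[7:9],"top":p[9:11]}
    for n,D,F in(("side",side,S),("top",top,T)):
        for k,v in D.items(): r.append(pr(c+.025*k[0]*ax+.0275*k[1]*yy+.0275*k[2]*zz,n)+off[n]-F(v))
    r.append(pr(rim,"side")+off["side"]-S((269,199.5)));r.append(pr(rim+.022*zz,"top")+off["top"]-T((117.5,325)))
    post=ti+.05*ch;post[2]=.35
    r.append(pr(post,"side")+off["side"]-[120.5-.3,153.2-.3]);r.append(pr(post,"top")+off["top"]-[210.67-.3,36.67-.3])
    r.append(off["side"]/1.0);r.append(off["top"]/1.0);r.append([p[6]/.003,p[5]/.005])
    return np.concatenate(r)
p0=[.7976,.0915,-.06,.44,0,0,0,0,0,0,0]
f=least_squares(res,p0,x_scale=[.01,.01,.1,.1,.01,.01,.01,1,1,1,1]);J=np.linalg.inv(f.jac.T@f.jac)
print(f.x,np.sqrt(np.diag(J))[:4],"rms",np.sqrt(np.mean(f.fun[:-6]**2)))
print(f.fun[:-6].reshape(-1,2))
ch,ax,yy,zz,ti,rim=geo(f.x);print("rim",rim,"focus",rim-.09*ax,"ax",ax)
E
```

```text
[ 0.7994  0.0911 -0.0624  0.3989 -0.0004 -0.0002  0.0014  0.529  -0.0688
 -0.3709 -0.4614] [0.0023 0.0024 0.0174 0.0301] rms 0.8043542576141791
[[ 1.5277 -0.7269]
 [-1.2819 -1.1913]
 [ 1.3561 -0.1858]
 [-0.8704 -1.033 ]
 [-0.0746  1.4055]
 [-1.3566  1.6186]
 [-0.3621 -0.3165]
 [ 0.339   0.418 ]
 [ 0.4263  0.4508]
 [ 0.2891  0.0912]
 [ 0.175   0.3911]
 [-0.5575  0.3794]
 [-0.0043 -0.2093]
 [ 0.2361 -0.5616]]
rim [0.7304 0.0954 0.2559] focus [0.6477 0.1006 0.2209] ax [ 0.9197 -0.0575  0.3884]
```

```bash
cat > fit.py <<'E'
from h import *
from scipy.optimize import least_squares
np.set_printoptions(precision=4,suppress=True)
side={(-1,-1,1):(190,68),(1,-1,1):(95,15),(-1,1,1):(138,147),(1,1,1):(35,95),(-1,1,-1):(113,227),(1,1,-1):(7,170)}
top={(1,1,1):(45,62),(1,-1,1):(182,66),(-1,-1,1):(178,200),(-1,1,1):(40,194)}
S=lambda p:np.array(p)/6.667+[126.5,157.5]
T=lambda p:np.array(p)/6+[191.5,47.5]
C={n:cal(n) for n in("side","top")}
def pr(X,n):
    K,R,t=C[n];p=K@(R@np.asarray(X).T+t[:,None]);return (p[:2]/p[2]).T
def geo(p):
    y,t=p[2:4];ch=np.array([np.cos(y),np.sin(y),0]);ax=np.cos(t)*ch+[0,0,np.sin(t)];yy=np.array([-np.sin(y),np.cos(y),0]);ti=np.array([p[0],p[1],.285]);return ch,ax,yy,np.cross(ax,yy),ti,ti-.075*ax
a=np.linspace(0,2*np.pi,200)[:,None]
def res(p):
    ch,ax,yy,zz,ti,rim=geo(p);r=[];c=ti+p[4]*ax+p[6]*yy+p[5]*zz
    off={"side":p[7:9],"top":p[9:11]};D3=p[11:14]
    for n,D,F in(("side",side,S),("top",top,T)):
        for k,v in D.items(): r.append(pr([c+D3[0]*k[0]*ax+D3[1]*k[1]*yy+D3[2]*k[2]*zz],n)[0]+off[n]-F(v))
    e=pr(rim+.022*(np.cos(a)*yy+np.sin(a)*zz),"side")+off["side"];u=S((290,152))-S((248,247));k=e@u
    r.append(e[k.argmax()]-S((290,152)));r.append(e[k.argmin()]-S((248,247)))
    e=pr(rim+.022*(np.cos(a)*yy+np.sin(a)*zz),"top")+off["top"];r.append([e[:,0].mean()-T((117.5,0))[0],e[:,1].max()-T((0,325))[1]])
    post=ti+.05*ch;post[2]=.35
    r.append(pr([post],"side")[0]+off["side"]-[120.2,152.9]);r.append(pr([post],"top")[0]+off["top"]-[210.37,36.37])
    r.append(off["side"]);r.append(off["top"]);r.append([p[6]/.003,p[5]/.005])
    return np.concatenate(r)
p0=[.7976,.0915,-.06,.44]+[0]*7+[.025,.0275,.0275]
f=least_squares(res,p0,x_scale=[.01,.01,.1,.1,.01,.01,.01,1,1,1,1,.01,.01,.01],diff_step=1e-4);J=np.linalg.inv(f.jac.T@f.jac)
print(f.x,np.sqrt(np.diag(J))[:4],"rms",np.sqrt(np.mean(f.fun[:-6]**2)))
print(f.fun[:-6].reshape(-1,2).T)
ch,ax,yy,zz,ti,rim=geo(f.x);print("rim",rim,"focus",rim-.09*ax,"ax",ax)
E
python3 fit.py
```

```text
[ 0.7995  0.092  -0.0666  0.383  -0.0007  0.0014  0.001   0.546  -0.179
 -0.3477 -0.5016  0.0235  0.027   0.0232] [0.0022 0.0024 0.0183 0.0318] rms 0.4702441248158398
[[ 0.6648 -1.182   0.5316 -0.6817  0.1873 -0.1774 -0.1315  0.0507  0.0691
   0.3986  0.594  -0.36    0.0298 -0.1225 -0.0689]
 [-0.2437 -0.0567  0.0717 -0.1071 -0.3462  0.4633  0.3322  1.1268 -0.2323
  -0.6559  0.0413  0.5167  0.5653 -0.1603 -0.6344]]
rim [0.7301 0.0967 0.257 ] focus [0.6468 0.1022 0.2233] ax [ 0.9255 -0.0617  0.3737]
```

Camera: rim ≈ (0.730, 0.096, 0.257), tilt ≈ 0.39, yaw ≈ −0.065, focus ≈ (0.647, 0.101, 0.222). The tool can't tilt, so I'll swivel the barrel in the grip by pressing the underside of its nose on the outer edge of the near bay cheek, which is fixed and 62 mm high.

send_rows(deltas=[[[0,-15,0,0],[0,-45,0,0],[0,-80,0,0],[0,-102,0,0],[15,-109,0,0],[35,-109,0,0],[52,-109,0,0],[62,-109,0,0],[67,-109,0,0],[69,-109,0,0],[70,-109,0,0]]], newtons=10)

```text
clock: 16.98
ee_pos: [0.3971, 0.0548, 0.0681]
ee_rot: [0.495, 0.505, -0.495, 0.505]
wrist_force: [0.7, -0.9, -1.8]
opening: 0.323
```

send_rows(deltas=[[[1,0,0,0],[2,0,0,0],[3,0,0,0],[3,0,0,0]]])

```text
clock: 17.48
ee_pos: [0.3971, 0.0548, 0.065]
ee_rot: [0.495, 0.505, -0.495, 0.505]
wrist_force: [-0.0, 0.2, 0.9]
opening: 0.328
```

send_rows(deltas=[[[1,0,0,0],[2,0,0,0],[3,0,0,0],[4,0,0,0],[4,0,0,0]]])

```text
clock: 18.1
ee_pos: [0.3966, 0.0548, 0.0608]
ee_rot: [0.495, 0.505, -0.495, 0.505]
wrist_force: [-4.2, -0.4, 2.5]
opening: 0.329
```

```bash
python3 - <<'E'
from h import *
np.set_printoptions(precision=4,suppress=True)
s=read_state();p=np.array(s["ee_pos"]);print(s["clock"],p,s["wrist_force"],s["wrist_torque"],s["opening"]*91.2)
a=save("side","s5.png")
for m in ("objective_mid","objective_front"): print(m,[(np.round(x["centre"],1),round(x["conf"],2)) for x in landmark_of(m,"side")[:3]])
c=p+[0,0,.009]
for th in (0,.2,.3,.4,.5): print(th,proj(c+.042*np.array([np.cos(th),.02,np.sin(th)]),"side"),proj(c-.038*np.array([np.cos(th),.02,np.sin(th)]),"side"))
x,y=np.round(proj(c,"side")).astype(int);print(x,y)
cv2.imwrite("pics/p5.png",cv2.resize(a[y-35:y+35,x-45:x+45],None,fx=8,fy=8,interpolation=cv2.INTER_CUBIC)[:,:,::-1])
E
```

```text
18.1 [0.3966 0.0548 0.0608] [-4.1738 -0.3589  2.5203] [-0.001   0.6504 -0.0148] 30.034423098602
objective_mid [(array([206.6, 216.3]), 0.71)]
objective_front [(array([206. , 222.9]), 0.65), (array([165.6, 343.5]), 0.57)]
0 [272.4399 239.9381] [299.6113 243.1499]
0.2 [272.8662 237.9896] [299.1276 244.8976]
0.3 [273.289  237.0623] [298.6996 245.7192]
0.4 [273.8474 236.179 ] [298.1537 246.4952]
0.5 [274.5367 235.349 ] [297.4959 247.2182]
287 242
```

View pics/p5.png

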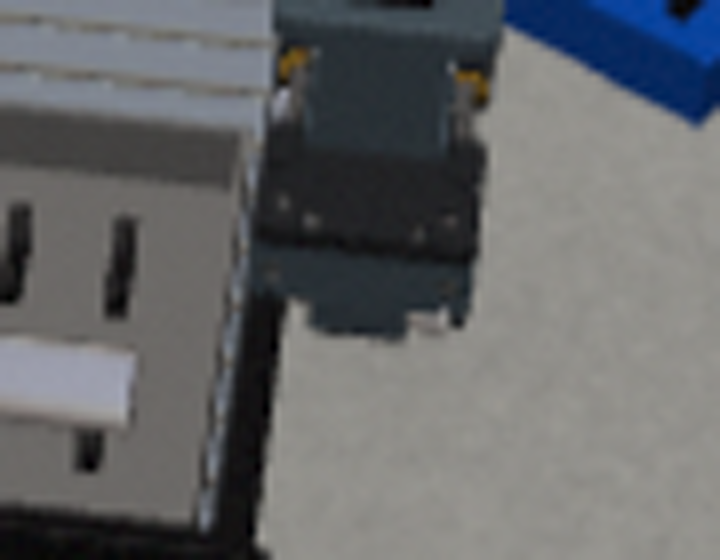

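send_rows(deltas=[[[1,0,0,0],[2,0,0,0],[2,0,0,0]]])

```text
clock: 18.62
ee_pos: [0.3969, 0.0548, 0.0589]
ee_rot: [0.495, 0.505, -0.495, 0.505]
wrist_force: [-5.2, 0.1, 3.0]
opening: 0.322
```

send_rows(deltas=[[[-4,0,0,0],[-15,0,0,0],[-40,0,0,0],[-80,0,0,0],[-120,0,0,0],[-150,20,0,0.04],[-170,60,0,0.08],[-172,100,0,0.08],[-172,130,0,0.08],[-172,140,0,0.08],[-172,140,0,0.08]]])

```text
clock: 20.0
ee_pos: [0.5367, 0.0577, 0.2311]
ee_rot: [-0.515, -0.485, 0.515, -0.485]
wrist_force: [-0.2, 0.1, -1.2]
opening: 0.328
```

```bash
cat > chk.py <<'E'
from h import *
import sys
np.set_printoptions(precision=4,suppress=True)
s=read_state();p=np.array(s["ee_pos"]);print(s["clock"],p,s["wrist_force"],s["opening"]*91.2)
M=Rn.from_quat(s["ee_rot"]).as_matrix();print(M)
c=p-M[:,0]*.009;ux=M[:,1]
k=sys.argv[1]
a=save("side",f"s{k}.png");b=save("top",f"t{k}.png")
for n in("side","top"):
  for m in ("objective_mid","objective_front","lens_rim"): print(n,m,[(np.round(x["centre"],1),round(x["conf"],2)) for x in landmark_of(m,n)[:3]])
  print("pivot",proj(c,n))
  for th in (0,.2,.3,.4,.5): 
    d=np.cos(th)*ux-np.sin(th)*M[:,0]; print(n,th,proj(c+.042*d,n),proj(c-.038*d,n))
o=np.zeros((600,800,3),np.uint8)
x,y=np.round(proj(c,"side")).astype(int);print("side origin",x-45,y-35)
x0,y0=max(x-45,0),y-35;w=cv2.resize(a[y0:y0+70,x0:x0+90],None,fx=6,fy=6,interpolation=cv2.INTER_CUBIC);o[:w.shape[0],:w.shape[1]]=w
x,y=np.round(proj(c,"top")).astype(int);print("top origin",x-20,y-50)
w=cv2.resize(b[y-50:y+50,x-20:x+20],None,fx=6,fy=6,interpolation=cv2.INTER_CUBIC);o[:w.shape[0],550:550+w.shape[1]]=w
o=(255*(o/255.)**.7).astype(np.uint8)
cv2.imwrite(f"pics/p{k}.png",o[:,:,::-1])
E
python3 chk.py 6
```

```text
20.0 [0.5367 0.0577 0.2311] [-0.1971  0.1278 -1.2045] 29.926827356740688
[[-0.0001  0.9983 -0.0591]
 [-0.     -0.0591 -0.9983]
 [-1.     -0.0001  0.    ]]
side objective_mid [(array([204.6, 213.1]), 0.73), (array([237.5, 194.3]), 0.39), (array([256. , 350.4]), 0.34)]
side objective_front [(array([207., 222.]), 0.42)]
side lens_rim [(array([165.5, 188.3]), 0.75)]
pivot [239.8105 192.1382]
side 0 [224.9271 189.7266] [253.4097 194.3418]
side 0.2 [225.1749 187.4276] [253.0728 196.4069]
side 0.3 [225.5202 186.3355] [252.7056 197.3745]
side 0.4 [226.0104 185.2968] [252.2115 198.286 ]
side 0.5 [226.6414 184.3224] [251.596 199.133]
top objective_mid [(array([227.6, 176.5]), 0.46), (array([274.3, 150.7]), 0.45)]
top objective_front [(array([260.2, 148.9]), 0.49)]
top lens_rim [(array([213.1,  98.4]), 0.78)]
pivot [227.5818 179.9206]
top 0 [228.5963 163.2443] [226.654  195.1715]
top 0.2 [228.3521 162.9268] [226.8903 195.1763]
top 0.3 [228.2158 163.0223] [227.0178 194.9515]
top 0.4 [228.0719 163.29  ] [227.1498 194.5802]
top 0.5 [227.9216 163.7294] [227.2849 194.068 ]
side origin 195 157
top origin 208 130
```

View pics/p6.png

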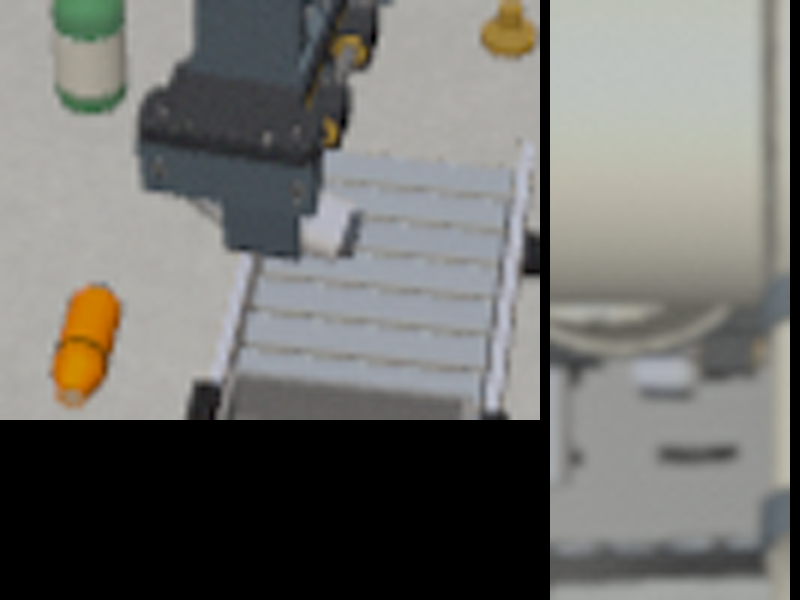

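```bash
python3 - <<'E'
import cv2
a=cv2.imread("pics/s6.png").astype(int)
print("gray");g=a.mean(2).astype(int)
print("     "+" ".join(f"{c:3d}" for c in range(243,262)))
for r in range(184,203): print(r,": "+" ".join(f"{v:3d}" for v in g[r,243:262]))
d=a[:,:,0]-a[:,:,2];print("B-R")
for r in range(186,202): print(r,": "+" ".join(f"{v:3d}" for v in d[r,243:262]))
E
```

```text
gray
     243 244 245 246 247 248 249 250 251 252 253 254 255 256 257 258 259 260 261
184 :  28  24  22  36  22  51 132 135 135 134 135 135 136 136 135 135 135 135 136
185 :  43  45  44  45  29  52 130 134 135 134 135 135 135 133 135 135 135 134 135
186 :  47  47  47  48  33  48 122 126 130 130 130 133 132 133 133 135 133 135 136
187 :  45  58  52  48  39  51 116 122 131 113 110 114 107 117 121 122 125 127 130
188 :  45  50  54  46  41  75 128 131 134 129 127 128 129 129 137 122 120 121 114
189 :  46  42  51  49  39 113 151 142 136 135 135 134 135 136 138 130 131 131 128
190 :  48  64  50  47  39 130 161 158 152 146 140 135 134 135 136 135 136 136 134
191 :  47  49  47  46  47 151 161 162 160 160 152 135 134 135 136 136 135 134 135
192 :  46  46  46  47  66 159 163 162 161 160 110  86  98 128 130 131 134 133 133
193 :  45  40 111 113 143 161 162 162 162 160  75  55  94 113 109 108 111 102 115
194 :  44  38 124 151 160 162 162 161 161 141  65  53 101 126 127 127 126 125 131
195 :  42  40 121 157 160 160 162 163 161 104  56  68 123 131 132 133 131 133 133
196 :  42  39 113 151 157 158 
[... 1159 characters left out ...]
  17  11   9  11   3  -1  -2  -6  -5  -2  -2
194 :  12  10  11  12  17  17  16  16  16  14  11  12  11  13  12  14  10  16  14
195 :  13  10   5   7   9  10  13  15  16  13  11  12  15  16  16  16  16  18  18
196 :  10   7  -3  -3   0   3   7  10  10  10   9   8  15  16  17  17  16  16  15
197 :  10  10  -3  -8  -6  -6  -3   0   1   4   5   8  15  15  16  17  18  16  16
198 :  11  10  -5  -8  -9  -9  -7  -6  -3   0   1  -3  -1  -1  -1   0   2   2   3
199 :  10   9   7   8  -2  -7  -8  -8   0   2   4  14  12   8   3   1  -4  -6  -4
200 :  13  12  14  16  14  14   8   2  14  16  15  16  17  16  15  14  12  12  15
201 :  17  16  17  18  16  16  15  14  15  18  17  17  17  16  17  18  17  16  18
```

```bash
cat > tilt.py <<'E'
from h import *
from scipy.optimize import least_squares
np.set_printoptions(precision=3,suppress=True)
K,R,t=cal("side");a=np.linspace(0,2*np.pi,181)[:,None]
def P(X): p=K@(R@X.T+t[:,None]);return (p[:2]/p[2]).T
def model(c,ux,th,du,dv,up,lo,be,se):
    d=np.cos(th)*ux+np.array([0,0,np.sin(th)]);y=np.cross([0,0,1],ux);z=np.cross(d,y);o=np.array([du,dv])
    ring=lambda s,r:P(c+s*d+r*(np.cos(a)*y+np.sin(a)*z))+o
    r1,r2=ring(-.032,.015),ring(-.010,.015)
    ax=P((c-.01*d)[None])-P((c-.032*d)[None]);ax=ax[0]/np.linalg.norm(ax);n=np.array([ax[1],-ax[0]])
    if n[1]>0:n=-n
    out=[]
    for pts,f in((up,np.argmax),(lo,np.argmin)):
        A,B=r1[f(r1@n)],r2[f(r2@n)]
        out+=[((x-A[0])*(B[1]-A[1])/(B[0]-A[0])+A[1]-yv) for x,yv in pts]
    for (s,r),pts in(((-.032,.015),be),((-.038,.011),se)):
        e=ring(s,r);k=e[:,0]
        for x,yv in pts: # right-most crossing at row yv
            i=np.where(np.abs(e[:,1]-yv)<.35)[0]; out.append((k[i].max() if len(i) else k.mean())-x)
    return np.array(out)
def fit(c,ux,*pts):
    for th in np.arange(0,.61,.1):
        g=least_squares(lambda q:model(c,ux,th,q[0],q[1],*pts),[0,0],diff_step=1e-2);print(round(th,2),"rms",np.sqrt(np.mean(g.fun**2)),g.x,g.fun)
E
python3 - <<'E'
from tilt import *
s=read_state();p=np.array(s["ee_pos"]);M=Rn.from_quat(s["ee_rot"]).as_matrix()
fit(p-M[:,0]*.009,M[:,1],[(249,188.8),(250,189.3),(251,189.7),(252,190.1)],[(245,199.5),(247,199.6),(249,200.2)],[],[(255.3,193),(254.9,194),(254.3,195),(254,196),(253.6,197),(253.2,198)])
E
```

```text
0.0 rms 0.3874078395350099 [0.193 1.066] [ 0.298 -0.042 -0.282 -0.521  0.121  0.349  0.077 -0.788 -0.443  0.041
  0.194  0.415  0.583]
0.1 rms 0.2832313473498699 [0.436 0.42 ] [ 0.224 -0.036 -0.196 -0.356 -0.11   0.275  0.16  -0.559 -0.329  0.074
  0.163  0.295  0.417]
0.2 rms 0.2014334794425043 [ 0.715 -0.173] [ 0.131 -0.047 -0.126 -0.204 -0.296  0.249  0.293 -0.299 -0.21   0.078
  0.055  0.156  0.22 ]
0.3 rms 0.21729147617604336 [ 0.778 -0.837] [ 0.    -0.093 -0.086 -0.079 -0.458  0.253  0.464 -0.256 -0.07   0.14
  0.065  0.048  0.072]
0.4 rms 0.30139942906948786 [ 0.861 -1.519] [-0.168 -0.171 -0.073  0.024 -0.593  0.296  0.685 -0.358 -0.014  0.246
  0.121  0.056 -0.052]
0.5 rms 0.7965798606287539 [ 1.356 -2.083] [-0.468 -0.372 -0.175  0.021 -0.781  0.301  0.883 -2.319  0.23   0.646
  0.527  0.453  0.221]
0.6 rms 0.9658070273204039 [ 1.732 -2.535] [-0.655 -0.448 -0.141  0.167 -0.766  0.532  1.329 -2.673  0.155  0.757
  0.727  0.633  0.379]
```

The image fit gives a tilt of about 0.24 ± 0.07, so the first press undershot and the view is too poor to trim by. Better plan: over-tilt on the cheek edge, then press the tail down onto the flat bench. There z = 0 is exact, so the angle follows from the TCP height (TCP z = 17 mm gives 0.39).

send_rows(deltas=[[[0,-15,1,0],[0,-55,4,0],[0,-105,8,0],[40,-135,11,0],[90,-139,11,0],[130,-139,11,0],[152,-139,11,0],[160,-139,11,0],[166,-139,11,0],[169,-139,11,0],[171,-139,11,0],[173,-139,11,0]]])

```text
clock: 21.9
ee_pos: [0.3978, 0.055, 0.0582]
ee_rot: [0.515, 0.485, -0.514, 0.485]
wrist_force: [-0.9, -0.4, 3.4]
opening: 0.321
```

send_rows(deltas=[[[1,0,0,0],[2,0,0,0],[3,0,0,0],[4,0,0,0],[5,0,0,0],[5,0,0,0]]])

```text
clock: 22.65
ee_pos: [0.3975, 0.055, 0.0528]
ee_rot: [-0.515, -0.485, 0.515, -0.485]
wrist_force: [-2.4, 0.9, 2.6]
opening: 0.326
```

send_rows(deltas=[[[-10,0,0,0],[-20,-10,0,0],[-15,-25,0,0],[0,-26,0,0],[15,-26,0,0],[24,-26,0,0],[29,-26,0,0]]])

```text
clock: 23.52
ee_pos: [0.3714, 0.0566, 0.0239]
ee_rot: [-0.515, -0.485, 0.515, -0.485]
wrist_force: [1.5, -0.5, -2.0]
opening: 0.326
```

send_rows(deltas=[[[1,0,0,0],[2,0,0,0],[3,0,0,0],[3,0,0,0]]])

```text
clock: 24.02
ee_pos: [0.3716, 0.0565, 0.021]
ee_rot: [0.515, 0.485, -0.515, 0.485]
wrist_force: [1.2, 0.4, -1.6]
opening: 0.329
```

send_rows(deltas=[[[0.5,0,0,0],[1,0,0,0],[1,0,0,0]]])

```text
clock: 24.4
ee_pos: [0.3716, 0.0565, 0.0199]
ee_rot: [-0.515, -0.485, 0.515, -0.485]
wrist_force: [-0.1, -0.6, -2.3]
opening: 0.322
```

send_rows(deltas=[[[0.5,0,0,0],[1,0,0,0],[1,0,0,0]]])

```text
clock: 24.78
ee_pos: [0.3716, 0.0565, 0.0189]
ee_rot: [-0.515, -0.485, 0.515, -0.485]
wrist_force: [0.1, 0.6, -1.2]
opening: 0.324
```

send_rows(deltas=[[[0.5,0,0,0],[1,0,0,0],[1,0,0,0]]])

```text
clock: 25.15
ee_pos: [0.3716, 0.0565, 0.0179]
ee_rot: [-0.515, -0.485, 0.515, -0.485]
wrist_force: [-0.8, 1.4, -1.0]
opening: 0.327
```

send_rows(deltas=[[[0.5,0,0,0],[0.9,0,0,0],[0.9,0,0,0]]])

```text
clock: 25.52
ee_pos: [0.3716, 0.0565, 0.017]
ee_rot: [-0.515, -0.485, 0.515, -0.485]
wrist_force: [0.5, 0.5, -1.3]
opening: 0.328
```

```bash
python3 - <<'E'
from h import *
np.set_printoptions(precision=3,suppress=True)
for i in range(4):
    capture("side");s=read_state();print(s["clock"],s["wrist_force"],s["wrist_torque"],s["ee_pos"][2])
a=cv2.imread("pics/s6.png")
im=save("side","s7.png");g=im.mean(2).astype(int)
p=np.array(s["ee_pos"])+[0,0,.009]
x,y=np.round(proj(p,"side")).astype(int);print(x,y)
print("     "+" ".join(f"{c:3d}" for c in range(x,x+26)))
for r in range(y-8,y+16): print(r,": "+" ".join(f"{v:3d}" for v in g[r,x:x+26]))
E
```

```text
25.575 [ 0.513  0.36  -2.013] [0.071 0.013 0.011] 0.01700916453456555
25.625 [-0.672  0.035 -1.47 ] [ 0.041 -0.011  0.01 ] 0.01702069796213027
25.675 [-0.035 -0.127 -1.776] [ 0.047 -0.    -0.038] 0.017021300464169654
25.725 [-0.501  0.82  -0.821] [ 0.018 -0.006 -0.02 ] 0.01703620522103401
294 253
     294 295 296 297 298 299 300 301 302 303 304 305 306 307 308 309 310 311 312 313 314 315 316 317 318 319
245 :  35  35  36  33  36  34  34  36  34  34  35  34  35  34  94 138 146 148 143 144 138 141 143 144 144 146
246 :  34  36  33  35  34  34  34  35  35  34  34  35  34  31 104 138 141 142 144 140 140 142 146 146 144 143
247 :  34  35  33  34  34  35  35  34  35  65  44  33  34  25 130 140 140 139 143 140 139 142 143 144 143 143
248 :  34  36  35  34  28  51  39  37  36  62  45  35  33  96 138 142 145 143 140 137 139 143 145 148 143 143
249 :  28  31  32  31  33  69  48  35  36  40  38  38  32 110 139 141 144 143 142 137 138 142 144 145 143 143
250 :  20  24  25  25  29  44  32  31  34  37  39  35  31 132 143 143 142 143 144 141 143 141 142 144 144 141
251 :  27  23  20  20  26  23  23
[... 1246 characters left out ...]
 141 143 143 145 145 141 142 144 142 142
263 : 139 140 140 140 143 140 141 142 136 138 142 143 143 144 141 143 145 143 143 144 145 142 144 145 143 141
264 : 140 142 140 142 142 139 141 139 139 142 142 144 145 145 144 141 143 143 141 143 145 144 145 147 145 145
265 : 141 140 143 142 142 142 142 143 141 141 143 143 146 142 142 141 146 145 143 142 144 144 144 145 145 148
266 : 144 142 147 145 144 143 142 141 143 142 142 144 144 141 139 143 146 144 141 140 139 141 142 142 142 147
267 : 145 145 148 146 144 145 145 144 145 144 143 144 142 143 143 143 142 143 143 139 139 139 140 143 142 144
268 : 146 143 146 146 145 145 148 146 144 144 144 140 139 142 143 143 142 143 144 143 142 143 142 145 142 141
```

send_rows(deltas=[[[0.5,0,0,0],[1,0,0,0],[1,0,0,0]]])

```text
clock: 26.15
ee_pos: [0.3717, 0.0565, 0.016]
ee_rot: [0.515, 0.485, -0.515, 0.485]
wrist_force: [-0.5, 0.1, 0.8]
opening: 0.324
```

send_rows(deltas=[[[0.5,0,0,0],[1,0,0,0],[1,0,0,0]]])

```text
clock: 26.52
ee_pos: [0.3721, 0.0565, 0.0151]
ee_rot: [0.515, 0.485, -0.514, 0.485]
wrist_force: [2.7, -0.2, 4.0]
opening: 0.323
```

send_rows(deltas=[[[0.5,0,0,0],[1,0,0,0],[1,0,0,0]]])

```text
clock: 26.9
ee_pos: [0.3726, 0.0565, 0.0141]
ee_rot: [0.515, 0.485, -0.514, 0.485]
wrist_force: [4.2, -0.8, 5.5]
opening: 0.328
```

send_rows(deltas=[[[-10,0,0,0],[-30,0,0,0],[-56,0,0,0],[-62,10,0,0],[-60,24,0,0],[-54,26,0,0],[-50,26,0,0],[-47,26,0,0],[-44,26,0,0],[-41,26,0,0],[-38,26,0,0],[-38,26,0,0]]])

```text
clock: 28.4
ee_pos: [0.3972, 0.055, 0.0519]
ee_rot: [-0.514, -0.485, 0.515, -0.485]
wrist_force: [-1.6, 0.3, -1.1]
opening: 0.325
```

send_rows(deltas=[[[1,0,0,0],[2,0,0,0],[2,0,0,0]]])

```text
clock: 28.78
ee_pos: [0.3975, 0.055, 0.05]
ee_rot: [-0.515, -0.485, 0.515, -0.485]
wrist_force: [-1.9, -0.1, 1.6]
opening: 0.333
```

send_rows(deltas=[[[-10,0,0,0],[-20,-10,0,0],[-15,-25,0,0],[0,-26,0,0],[15,-26,0,0],[23,-26,0,0],[28,-26,0,0],[29,-26,0,0]]])

```text
clock: 29.78
ee_pos: [0.3716, 0.0565, 0.0211]
ee_rot: [-0.515, -0.485, 0.515, -0.485]
wrist_force: [-0.3, -0.6, -1.5]
opening: 0.325
```

send_rows(deltas=[[[0.5,0,0,0],[1,0,0,0],[1,0,0,0]]])

```text
clock: 30.15
ee_pos: [0.3716, 0.0565, 0.0201]
ee_rot: [0.515, 0.485, -0.515, 0.485]
wrist_force: [0.2, 0.9, -1.6]
opening: 0.326
```

send_rows(deltas=[[[0.5,0,0,0],[1,0,0,0],[1,0,0,0]]])

```text
clock: 30.52
ee_pos: [0.3716, 0.0565, 0.019]
ee_rot: [-0.515, -0.485, 0.515, -0.485]
wrist_force: [-1.0, -0.5, -1.8]
opening: 0.328
```

send_rows(deltas=[[[0.5,0,0,0],[1,0,0,0],[1,0,0,0]]])

```text
clock: 30.9
ee_pos: [0.3716, 0.0565, 0.018]
ee_rot: [-0.515, -0.485, 0.515, -0.485]
wrist_force: [0.6, 1.0, -2.0]
opening: 0.325
```

send_rows(deltas=[[[0.5,0,0,0],[1,0,0,0],[1,0,0,0]]])

```text
clock: 31.28
ee_pos: [0.3716, 0.0565, 0.017]
ee_rot: [0.515, 0.485, -0.515, 0.485]
wrist_force: [-0.7, -0.3, -0.7]
opening: 0.324
```

The tail just touches the bench at TCP z = 17.0 mm, so the tilt is about 0.385. Moving to the focus.

send_rows(deltas=[[[-15,0,0,0],[-50,0,0,0],[-100,0,0,0],[-145,20,-5,0],[-172,60,-16,0],[-180,105,-28,0.005],[-180,150,-39,0.005],[-180,190,-50,0.005],[-180,215,-56,0.005],[-180,228,-60,0.005],[-180,233,-61,0.005],[-180,233,-61,0.005]]])

```text
clock: 32.78
ee_pos: [0.6072, 0.1035, 0.197]
ee_rot: [-0.516, -0.484, 0.516, -0.484]
wrist_force: [-0.7, -0.2, -2.0]
opening: 0.326
```

```bash
python3 - <<'E'
from h import *
np.set_printoptions(precision=4,suppress=True)
s=read_state();p=np.array(s["ee_pos"]);print(s["clock"],p,s["wrist_force"],s["opening"]*91.2)
M=Rn.from_quat(s["ee_rot"]).as_matrix();ux=M[:,1];print(ux)
a=save("side","s8.png");b=save("top","t8.png")
for n in("side","top"):
  for m in ("objective_mid","objective_front","lens_rim"): print(n,m,[(np.round(x["centre"],1),round(x["conf"],2)) for x in landmark_of(m,n)[:3]])
c=p+[0,0,.009];th=.385;d=np.cos(th)*ux+[0,0,np.sin(th)]
print("pred tip",c+.042*d)
yy=np.cross([0,0,1],ux);zz=np.cross(d,yy);off=np.array([.55,-.18])
A=cv2.cvtColor(a,cv2.COLOR_RGB2BGR);x0,y0,f=120,140,6
o=cv2.resize(A[y0:y0+100,x0:x0+130],None,fx=f,fy=f,interpolation=cv2.INTER_CUBIC)
o=(255*(o/255.)**.7).astype(np.uint8)
q=lambda X:((proj(X,"side")+off+.5-[x0,y0])*f).astype(int)
for ss,r in((-.038,.011),(-.032,.015),(.024,.015),(.042,.008)):
    cv2.polylines(o,[np.array([q(c+ss*d+r*(np.cos(k)*yy+np.sin(k)*zz)) for k in np.linspace(0,6.28,40)])],True,(0,0,255),1)
yw,tl=-.065,.385;ax=np.array([np.cos(tl)*np.cos(yw),np.cos(tl)*np.sin(yw),np.sin(tl)]);rim=np.array([.7301,.0967,.257])
cv2.line(o,tuple(q(rim)),tuple(q(rim-.09*ax)),(0,255,0),1)
cv2.imwrite("pics/p8.png",o)
E
```

```text
32.775 [0.6072 0.1035 0.197 ] [-0.7004 -0.2243 -2.03  ] 29.722104532617152
[ 0.9979 -0.0641 -0.0005]
side objective_mid [(array([207.4, 213.7]), 0.56), (array([210.5, 211.4]), 0.54)]
side objective_front [(array([204.8, 221.3]), 0.62)]
side lens_rim [(array([165.8, 190.4]), 0.94)]
top objective_mid [(array([273. , 152.5]), 0.67), (array([207.3, 150.2]), 0.46)]
top objective_front [(array([259.5, 152.1]), 0.75)]
top lens_rim []
pred tip [0.6461 0.101  0.2217]
```

View pics/p8.png

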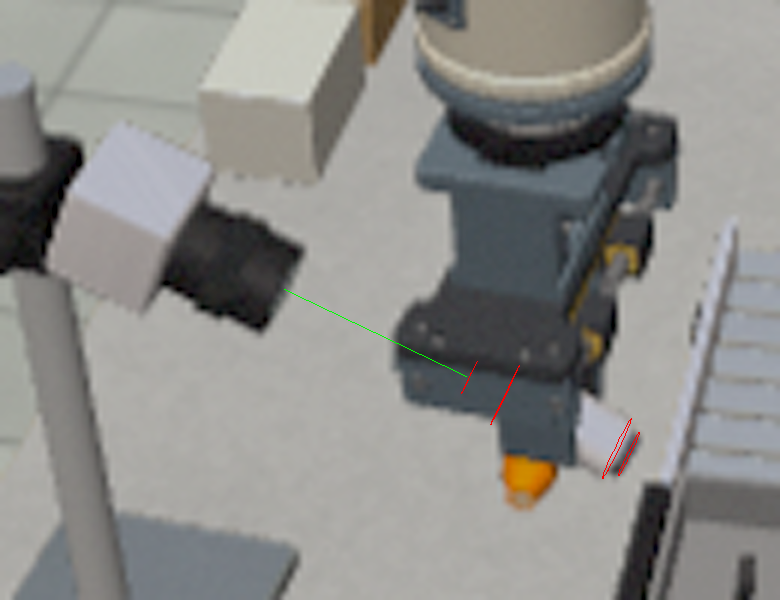

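The overlay rings (tilt 0.385) fall on the visible barrel and stub end at (605–640, 420–480), and the line of sight from the lens (285,290) meets the predicted nose at (467,376). One numeric tilt check against the plain background.

```bash
python3 - <<'E'
import cv2
g=cv2.imread("pics/s8.png").mean(2).astype(int)
print("     "+" ".join(f"{c:3d}" for c in range(213,229)))
for r in range(203,222): print(r,": "+" ".join(f"{v:3d}" for v in g[r,213:229]))
print("     "+" ".join(f"{c:3d}" for c in range(146,173)))
for r in range(171,198): print(r,": "+" ".join(f"{v:3d}" for v in g[r,146:173]))
E
```

```text
213 214 215 216 217 218 219 220 221 222 223 224 225 226 227 228
203 :  20  41  19  24  19  20  37  85 143 146 147 147 146 144 144 147
204 :  41  47  27  24  17  17  33  84 142 147 145 146 145 143 146 146
205 :  47  48  31  51  85  28  30  87 146 149 148 148 147 144 147 146
206 :  54  48  38  59 141 137  78 109 146 149 148 148 147 146 145 147
207 :  49  47  43  58 158 161 140 140 143 147 147 147 148 148 146 146
208 :  54  40  43  61 159 162 162 157 147 141 128 147 149 147 148 148
209 :  49  43  46  91 160 163 161 161 160 152 146 132 147 148 149 146
210 :  47  47  47  93 159 165 163 163 162 161 161 145 140 145 145 145
211 :  47  48  47 145 162 161 163 164 164 162 160 161 126 145 147 145
212 :  44  46  33 156 163 162 162 163 165 164 162 145  84 110 146 145
213 :  44  44  29 131 158 162 163 163 162 163 163 103  59  83 145 146
214 :  45  43  33 115 154 159 161 162 164 161 143  71  53 112 146 148
215 :  45  43  35 101 143 152 156 160 161 164 101  58  70 138 147 148
216 :  41  49  38  85 120 134 147 155 157 124  68  52 130 147 148 148
217 :  74  55  53  91  91 113 128 139 132  70  49  88 14
[... 2784 characters left out ...]
 145 146 144 147
192 : 149 148 147 144 142 145 134 128  98  44  12  31  11   6  14  10  12  15  13  56 132 145 146 145 146 147 148
193 : 150 149 148 147 144 144 147 145 138 127  99 128 100  43  12  11  14  10  10 103 142 142 144 145 147 148 146
194 : 146 147 148 147 147 148 147 144 142 142 137 146 139 130 100  43  13  10  64 133 143 144 143 143 144 145 146
195 : 146 146 146 145 147 147 146 145 144 144 144 146 145 148 138 129  98  68 129 143 148 145 145 142 144 143 142
196 : 146 146 145 145 146 145 144 145 144 143 143 143 144 145 146 145 137 133 146 146 147 147 145 145 144 142 141
197 : 144 147 145 145 145 144 145 145 143 142 141 144 142 141 145 145 145 146 148 146 145 144 145 144 146 144 143
```

```bash
python3 - <<'E'
from tilt import *
s=read_state();p=np.array(s["ee_pos"]);M=Rn.from_quat(s["ee_rot"]).as_matrix()
print("objective");c=p+[0,0,.009]
be=[(224.3,212),(223.7,213),(223.2,214),(222.7,215),(222,216),(221.5,217)]
se=[(226.2,213),(225.9,214),(225.5,215),(224.8,216),(224.2,217),(223.6,218)]
up=[(218,205.9),(219,206.7),(220,207.3),(222,208.8),(223,209.3)];lo=[(217,217.6),(218,218.3),(219,219)]
for name,pts in(("all",(up,lo,be,se)),):
    for th in np.arange(.2,.61,.05):
        g=least_squares(lambda q:model(c,M[:,1],th,q[0],q[1],*pts),[0,0],diff_step=1e-2);print(round(th,2),np.sqrt(np.mean(g.fun**2)),g.x)
print("lens")
yw=-.065;O=np.array([.7993,.092,.285])
rimp=[(170.2,181),(170.1,182),(169.6,183),(169.1,184),(168.6,185),(168.2,186),(167.7,187),(167.4,188),(166.9,189),(166.4,190),(165.8,191),(165.4,192),(164.8,193),(164.4,194)]
# rear tube corners give the axis: upper & lower edge lines (equal ribs): front band
up=[(166.3,178),(168,179.2),(169.5,180)];lo=[(158.2,193),(160.2,194),(162.1,195)]
ux=np.array([np.cos(yw),np.sin(yw),0]);
def lens(th,q):
    d=np.cos(th)*ux+[0,0,np.sin(th)];y=np.cross([0,0,1],ux);z=np.cross(d,y);rim=O-.075*d
    e=P(rim+.022*(np.cos(a)*y+np.sin(a)*z))+q;e2=P(rim+.008*d+.022*(np.cos(a)*y+np.sin(a)*z))+q
    A=(e2-e).mean(0);A/=np.linalg.norm(A);n=np.array([A[1],-A[0]]);n*=-np.sign(n[1])
    out=[]
    for pts,f in((up,np.argmax),(lo,np.argmin)):
        X,Y=e[f(e@n)],e2[f(e2@n)];out+=[(x-X[0])*(Y[1]-X[1])/(Y[0]-X[0])+X[1]-v for x,v in pts]
    for x,v in rimp[1:-1]:
        i=np.argsort(abs(e[:,1]-v))[:6];out.append(e[i,0].max()-x)
    return np.array(out)
for th in np.arange(.2,.61,.05):
    g=least_squares(lambda q:lens(th,q),[.5,0],diff_step=1e-2);print(round(th,2),np.sqrt(np.mean(g.fun**2)),g.x)
E
```

```text
objective
0.2 0.4711441474983088 [0.47  1.189]
0.25 0.4087248253465479 [0.701 0.953]
0.3 0.3998311266514589 [0.956 0.495]
0.35 0.30237233910248 [0.91  0.461]
0.4 0.2794262199493556 [0.87  0.155]
0.45 0.269542057224728 [ 0.863 -0.18 ]
0.5 0.28969111596322783 [ 0.926 -0.457]
0.55 0.3465608339388616 [ 0.992 -0.797]
0.6 0.4102646945005152 [ 1.091 -1.002]
lens
0.2 0.4848327936298209 [-1.477  2.883]
0.25 0.36752086999039374 [-1.084  1.993]
0.3 0.2601645561564041 [-0.663  1.185]
0.35 0.18551508310424936 [-0.171  0.419]
0.4 0.18556276143884676 [ 0.321 -0.303]
0.45 0.2598299826749405 [ 0.91  -0.996]
0.5 0.40396976624824726 [ 1.462 -1.903]
0.55 0.5165613609834944 [ 1.681 -2.769]
0.6 0.5965178430935166 [ 1.914 -3.421]
```

Lens tilt in this image is 0.375; the objective fits 0.43 ± 0.06 by image and 0.385 by touch, so they agree. The relative pixel offset suggests the barrel sits about 1–2 mm back, so I'll nudge 1 mm forward and take a last look.

send_rows(deltas=[[[-0.3,0.6,0,0],[-0.5,1.2,0,0],[-0.5,1.2,0,0],[-0.5,1.2,0,0],[-0.5,1.2,0,0],[-0.5,1.2,0,0]]])

```text
clock: 33.92
ee_pos: [0.609, 0.1035, 0.1975]
ee_rot: [-0.516, -0.484, 0.516, -0.484]
wrist_force: [0.5, -0.4, -1.6]
opening: 0.332
```

```bash
python3 - <<'E'
from h import *
s=read_state();print(s["clock"],s["ee_pos"],s["wrist_force"],s["opening"]*91.2,np.abs(s["joint_vel"]).max())
a=save("side","s9.png")
cv2.imwrite("pics/p9.png",cv2.resize(a[150:300,110:300],None,fx=4,fy=4,interpolation=cv2.INTER_CUBIC)[:,:,::-1])
E
```

```text
33.925 [0.60899468 0.10354348 0.19750754] [ 0.46167183 -0.36274434 -1.63498951] 30.243846181557476 0.0028406756751411816
```

View pics/p9.png

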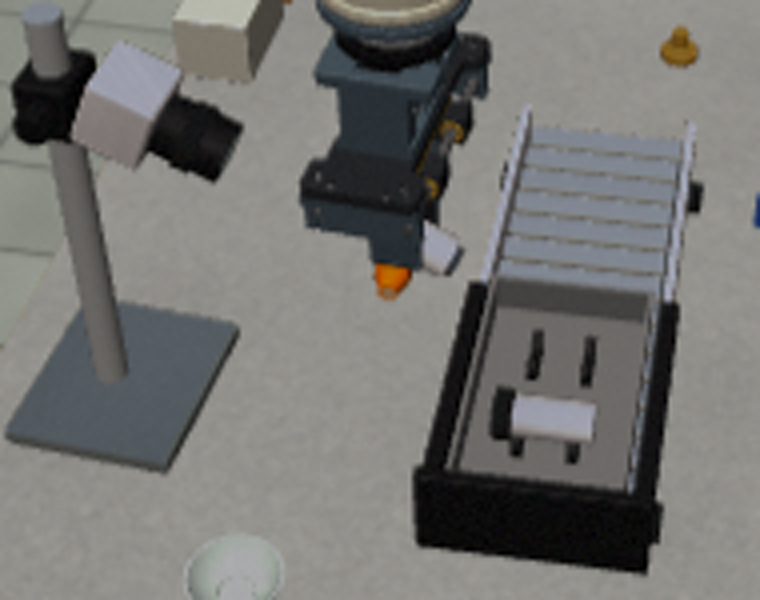

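The tray is docked at the stop (540,480), the eyepiece is in its cradle (550,415), and the objective is held tilted at (440,248) in line with the lens (225,150). Handing in.

```bash
python3 -c "from plant import *; print(hand_in())"
```

```text
the job is handed in; nothing more can be done
None
```

I pushed the tray home, lifted the objective out, and handed in at 33.9 s with it held still in front of the inspection camera.

- **Tray:** I pushed it slowly along the rollers until the force rose to 32 N against the end stop. The last picture shows it still docked, with the eyepiece in its cradle.
- **Tilt:** The tool can only point straight down, so I swivelled the barrel in a light 10 N grip. I pressed the barrel's underside, towards the nose, on the near edge of the bay cheek, then trimmed the angle by touching the tail to the bench. The first cheek press fell short, and I went too far once on the bench and redid it.
- **Grasp:** The first closing was off-centre, with the opening stuck at 35 mm. I shifted about 3.7 mm sideways and regripped.

Last checks:

| Check | Result |
|---|---|
| Grip | Opening about 30 mm, weight about 1.6 N, arm still |
| Nose tip, calculated | about (0.648, 0.101, 0.222) m |
| Focus, measured | about (0.647, 0.101, 0.222) m |
| Camera tilt | 0.375–0.40 rad |
| Objective tilt | about 0.385 rad by touch, 0.43 ± 0.06 rad by image |
| Yaw | Objective −0.064, camera −0.065 rad |

- **Tilt difference:** The two objective tilt readings differ, but within the image's uncertainty.
- **Nose not seen:** The gripper hid it from the side camera and the arm hid it from above. Its position comes from the arm pose and the visible tail, good to about 2–3 mm.
- **Slip in the grip:** The last pictures suggested the barrel sat 1–2 mm back in the grip. I asked for 1.2 mm forward; the arm's reading moved 1.8 mm.

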